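Reload the sample tray in reverse order

ROBOT

A 6-joint arm with a two-finger parallel gripper is mounted at the origin on a cart in front of the work surface, level with it; the furniture and walls round the work are solid. World frame = base frame: x ahead of the robot, y to its left, z up, the work surface at z = 0. Lengths are in m, angles in rad, forces in N, time in s.
With the tool pointing down it reaches from about 0.275 to 0.975 m from the base axis. Payload 8.4 kg.
Tool frame: the origin (TCP) lies at the very end of the fingers, on their centre line; the grasp point (between the pads) lies 19 mm behind it; z points along the fingers, y is the line along which they close (so a half turn about z gives the same grasp; the last joint's range is limited). The gripper opens to 92 mm and grips with 3 to 60 N. Pads are 20 mm wide; open, the fingers measure 128 mm over their backs; the gripper's body (75 mm by 189 mm) begins 69 mm behind the grasp point.
Start: joints at [1.322, 0.353, 1.633, -0, 1.155, -0.002], TCP at [0.153, 0.606, 0.215] pointing down, gripper open.
Joint ranges: [-2.63, 2.63], [-0.92, 2.1], [0.06, 2.66], [-1.3, 4.44], [0, 2.69], [-3.02, 3.02]. Speed limits (rad/s): [2.22, 2.22, 2.79, 3.14, 3.14, 3.14].

INTERFACE

Orientations are given as a unit quaternion [x, y, z, w].
In Python, from plant import robot gives the robot as it stands.
- The arm moves only by the tool carry_out, never from a script. Its argument "moves" is a list that holds one entry, the list of rows, each a list of 7 numbers: the shift along the tool's x, y, z in mm, then the turn, a rotation vector about the tool's x, y, z in degrees, then the gripper's target within -1 to 1 (shut at 1, half-way at 0, fully open at -1). A call has 1 to 8 rows; each row is the pose to reach, as a shift and turn from the pose commanded when the call began, along the tool's axes at that moment; what a row does not reach only later rows make up. A row lasts 1/12 s, in which the tool goes at most 41.7 mm and 7.16 degrees, less where a joint would pass 70% of its speed; a pose out of reach is approached as far as the arm can. A call with a gripper value outside its range is refused whole. The fingers move at their own pace and stop on an object; "squeeze" is the grip in N (left out, the last holds). Time passes only in rows, so rows that repeat a pose let the fingers close. It gives the time, the measured TCP pose, the force, the opening and the grip force at its end, in the units of the state.
- robot.state(): the state, without advancing time (a new reading comes with each control period).
- robot.get_image(name): name is "side" or "top"; returns (picture, depth): 384x512x3 uint8, blue, green, red; 384x512 float32, m along the optical axis (not along the pixel's ray), 0 where there is no reading.
- robot.get_calibration(name): a dict with "camera_matrix" (3x3 intrinsics, pixels), "distortion" ([k1, k2, p1, p2, k3] as OpenCV has them; the pictures are not rectified), "eye" and "rotation" of the camera in the world. Camera axes: x right, y down, z forward; pixel columns grow to the right and rows downward; lengths in m; the calibration is good to about 2 mm. A picture is of the moment at which its call begins. get_calibration takes no time and is no camera call.
- robot.job_done(): hands the job in; it is judged then, once.
The state is a dict: "time": time; "joints": joint angles; "qd": joint speeds; "effort": joint torques, N m; "ee_pos": TCP position; "eef_rot": TCP orientation; "force": force on the tool from outside, world axes, zero at the start; "ft_torque": the same for the moment, N m; "grip_width": opening from 0.0 (shut) to 1.0 (fully open); "grip_force": force on a finger pad.
Only numpy, scipy, OpenCV 4.12 (cv2) and the standard library are available. Lean on these libraries where they do the work, as an engineer would, in place of code of your own. Each camera call takes 0.05 s, during which the arm holds its last target. There are 200 camera calls.

TASK

Move the four sample containers from the pale aluminium bench with black seats into the pockets of the grey tray, one in each pocket and in reverse order: the container that is leftmost on the bench (seen from the robot) goes into the rightmost pocket, the second from the left into the second from the right, and so on. Keep them upright all the way and leave all four standing freely on the pocket floors.

Things in the scene. Friction and masses are not known exactly. Their poses are not given: they have to be found in the camera images.
- bench: Rack to empty: fixed pale bench 70 x 236 mm, top 10 mm above the worktop, end lips 18 mm high; four seats along its y axis at y = 84, 28, -28, -84 mm, x = 0. Origin: centre of underside; x points away from the robot, y along the row to its left (turned 0.25 to 0.65 rad anticlockwise). A water bath 370 mm high stands right of the line (0.46, -0.01)-(0.74, 0.15) m; wall cabinets from 450 mm up.
- tray: Rack to fill: grey tray 62 x 228 mm, 12 mm high, end tabs, ribs make four open pockets in a row along its y axis, centres at y = 84, 28, -28, -84 mm, x = 0. Pocket inside 54 (x) x 52 (y) mm, floor 4 mm above the worktop, walls and ribs 4 mm thick, 8 mm above the floor. Empty, fixed; before or behind the bench. Origin: centre of underside at worktop level; axes as the bench's.
- vial_mid (a point): White screw-cap vial with a ribbed white cap and a paper label: body 22 mm diameter, 54 mm high. Point: its centre, 27 mm above its underside; z up its axis. It weighs about 30 g, the other three 50 to 60 g.
- jar_mid (a point): Squat white jar with a wide grey lid: lid 36 mm diameter (upper 15 mm), body 33 mm, 46 mm high. Point: its centre, 23 mm above its underside; z up its axis.
- flask_mid (a point): Tall narrow white bottle with a shoulder and small cap: body 26 mm diameter up to 50 mm, cap 17 mm, 72 mm high. Point: its centre, 36 mm above its underside; z up its axis.
- amber_mid (a point): Brown glass bottle with a black cap: body 32 mm diameter up to 40 mm, cap 23 mm, 62 mm high. Point: its centre, 31 mm above its underside; z up its axis.
- seat_vial: Black rubber seat, a square pad 50 (along x) x 46 x 3 mm fixed on the bench, on which the vial stands at the start; it never moves, so it marks that container's first place. Origin: centre of its underside (10 mm above the worktop).
- seat_jar: Black rubber seat, a square pad 50 (along x) x 46 x 3 mm fixed on the bench, on which the squat jar stands at the start; it never moves, so it marks that container's first place. Origin: centre of its underside (10 mm above the worktop).
- seat_flask: Black rubber seat, a square pad 50 (along x) x 46 x 3 mm fixed on the bench, on which the tall narrow bottle stands at the start; it never moves, so it marks that container's first place. Origin: centre of its underside (10 mm above the worktop).
- seat_amber: Black rubber seat, a square pad 50 (along x) x 46 x 3 mm fixed on the bench, on which the brown bottle stands at the start; it never moves, so it marks that container's first place. Origin: centre of its underside (10 mm above the worktop).
Not all that is in view belongs to the job. What is shaped like the part that bears amber_mid but green or pink is not meant.

How it is judged:
By the outcome, as a careful person would: the job done as asked, in the order asked, and still so for the second after the job is handed in, with the robot touching nothing.
It also fails if it takes over 96 s, if anything falls off the work surface, if the arm or the gripper's body presses on something with over 40 N, if the wrist force passes 120 N, or if a joint passes its speed limit or range.

## Working session

There is one attempt and no reset: what is moved stays moved. The work goes in short steps, Python scripts to look and compute and a tool call to move; the robot and the scene stay as the last step left them, time stands still between calls to the robot, and variables do not carry over. Pictures are saved under pics/ and viewed, at most 14 in all, crops included, and the job is handed in when it is done.

Besides the shell and the picture viewer there is one more tool, called as name(argument=value, ...) on one line, values as JSON. carry_out: Moves the arm, as the interface text tells. Its arguments: {"type":"object","properties":{"moves":{"type":"array"},"squeeze":{"type":"number"}},"required":["moves"]}

```bash
mkdir -p pics; cat > h.py <<'E'
import numpy as np,cv2
from plant import robot
def grab(n,tag):
    im,d=robot.get_image(n); c=robot.get_calibration(n)
    np.savez(f'{tag}.npz',im=im,d=d); cv2.imwrite(f'pics/{tag}.png',im); return im,d
def ray(n,uv):
    c=robot.get_calibration(n);K=np.array(c['camera_matrix']);D=np.array(c['distortion'])
    p=cv2.undistortPoints(np.float64(uv).reshape(-1,1,2),K,D).reshape(-1,2)
    R=np.array(c['rotation']);e=np.array(c['eye'])
    return e,np.c_[p,np.ones(len(p))]@R.T
def onplane(n,uv,z):
    e,r=ray(n,uv); return e+r*((z-e[2])/r[:,2])[:,None]
def cloud(n,d):
    v,u=np.mgrid[:384,:512]; e,r=ray(n,np.stack([u,v],-1).reshape(-1,2))
    return (e+r*d.reshape(-1,1)).reshape(384,512,3)
E
python3 - <<'E'
from h import *
for n in('top','side'):
    grab(n,n+'0'); c=robot.get_calibration(n); print(n,c)
print(robot.state())
E
```

```text
top {'camera_matrix': array([[473.02749654,   0.        , 258.98150224],
       [  0.        , 473.02749654, 193.99774278],
       [  0.        ,   0.        ,   1.        ]]), 'distortion': array([-0.1267576,  0.       ,  0.       ,  0.       ,  0.       ]), 'eye': array([0.34086138, 0.32058562, 0.94871794]), 'rotation': array([-0.69741135,  0.71400892, -0.04875047,  0.0378426 ])}
side {'camera_matrix': array([[428.01029722,   0.        , 250.4229618 ],
       [  0.        , 428.01029722, 195.41992376],
       [  0.        ,   0.        ,   1.        ]]), 'distortion': array([-0.09751861,  0.        ,  0.        ,  0.        ,  0.        ]), 'eye': array([0.4565832 , 1.05590357, 0.44194213]), 'rotation': array([ 2.43766972e-02,  8.49015239e-01, -5.27805104e-01, -8.20950443e-04])}
{'time': 0.1, 'joints': array([ 1.32159421e+00,  3.53577515e-01,  1.63404872e+00,  1.31716969e-05,
        1.15522247e+00, -2.39877046e-03]), 'qd': array([ 0.00046596, -0.0008893 , -0.00116978,  0.00172083, -0.0009279 ,
        0.0003842 ]), 'effort': array([ 7.71920810e-06, -5.94908202e+01, -3.34931087e+01,  6.99002878e-02,
        1.83851371e-02, -1.85152749e-05]), 'ee_pos': array([0.1525751 , 0.60562715, 0.21394436]), 'eef_rot': array([ 1.23091336e-01,  9.92395147e-01, -6.22307050e-04, -8.47737165e-05]), 'force': array([ 0.65046391, -0.76116226,  0.90528906]), 'ft_torque': array([-0.00281497,  0.01799763,  0.05070722]), 'grip_force': 0.0, 'grip_width': 0.9994228250650796}
```

View pics/top0.png

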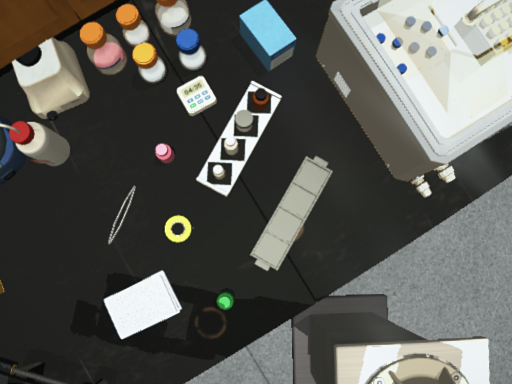

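View pics/side0.png

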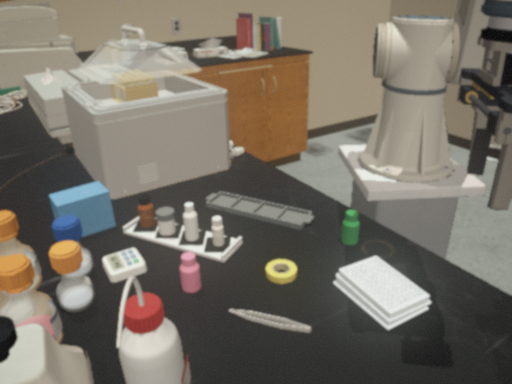

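Top view: the bench is at about (240,138), with the vial at (219,172), flask (232,146), jar (244,121) and amber bottle (261,97). The empty tray is at (292,213). The green bottle (225,300) and pink bottle (164,152) are decoys. The only brown one with a black cap is at (261,97), on the bench. The water bath is at right, around (400,100).

```bash
sed -i "s/R=np.array(c\['rotation'\])/R=Rot.from_quat(c['rotation']).as_matrix()/; 2a from scipy.spatial.transform import Rotation as Rot" h.py
python3 - <<'E'
from h import *
im=np.load('top0.npz')['im'];d=np.load('top0.npz')['d'];P=cloud('top',d)
names=dict(vial=(219,172),flask=(232,146),jar=(244,121),amber=(261,97),bath=(380,120),tray=(292,213))
for k,(u,v) in names.items(): print(k,P[v,u].round(3))
h=cv2.cvtColor(im,cv2.COLOR_BGR2HSV)
Z=P[...,2]
# tray: grey, low height ; bench: bright
g=im.mean(2)
for nm,m,box,z in(('bench',g>170,(185,70,295,205),.010),('tray',(g>75)&(g<200),(240,145,340,280),.012)):
    x0,y0,x1,y1=box;mm=np.zeros(g.shape,np.uint8);mm[y0:y1,x0:x1]=(m[y0:y1,x0:x1]*255)
    mm=cv2.morphologyEx(mm,cv2.MORPH_CLOSE,np.ones((5,5)))
    cs=max(cv2.findContours(mm,0,2)[0],key=cv2.contourArea)
    q=onplane('top',cs.reshape(-1,2),z)[:,:2]
    r=cv2.minAreaRect((q*1000).astype(np.float32)); print(nm,r,cv2.boxPoints(r).round(0).tolist())
# objects: points above 25mm near bench
e=d[70:205,185:295];
m=(Z>.03)&(Z<.1);m[:70]=0;m[205:]=0;m[:,:185]=0;m[:,290:]=0
n,l,s,c=cv2.connectedComponentsWithStats(m.astype(np.uint8))
for i in range(1,n):
    if s[i,4]>20:
        q=P[l==i]; t=q[q[:,2]>q[:,2].max()-.006]; print(c[i],s[i,4],q[:,2].max().round(3),t.mean(0).round(4),q.min(0).round(3),q.max(0).round(3))
cv2.imwrite('pics/crop1.png',cv2.resize(im[70:280,185:345],None,fx=3.7,fy=2.8*1.0 if 0 else 2.85,interpolation=2))
E
```

```text
vial [0.493 0.38  0.068]
flask [0.541 0.355 0.072]
jar [0.594 0.331 0.058]
amber [0.635 0.297 0.077]
bath [0.574 0.082 0.119]
tray [0.417 0.24  0.009]
bench ((574.0650634765625, 341.7975158691406), (71.30550384521484, 237.15142822265625), 60.482215881347656) [[453.0, 369.0], [660.0, 252.0], [695.0, 314.0], [488.0, 431.0]]
tray ((416.9942626953125, 238.61563110351562), (68.29476928710938, 251.41441345214844), 58.757652282714844) [[292.0, 275.0], [507.0, 144.0], [542.0, 203.0], [327.0, 333.0]]
[260.19678715  97.83534137] 249 0.08 [0.6433 0.2981 0.0762] [0.628 0.283 0.031] [0.655 0.313 0.08 ]
[244.00662252 119.41390728] 302 0.064 [0.5992 0.331  0.0601] [0.581 0.313 0.031] [0.616 0.348 0.064]
[231.01639344 145.09836066] 183 0.089 [0.5481 0.3573 0.0853] [0.535 0.345 0.03 ] [0.559 0.37  0.089]
[219.03252033 171.60162602] 123 0.071 [0.4977 0.382  0.0679] [0.487 0.37  0.031] [0.506 0.391 0.071]
```

View pics/crop1.png

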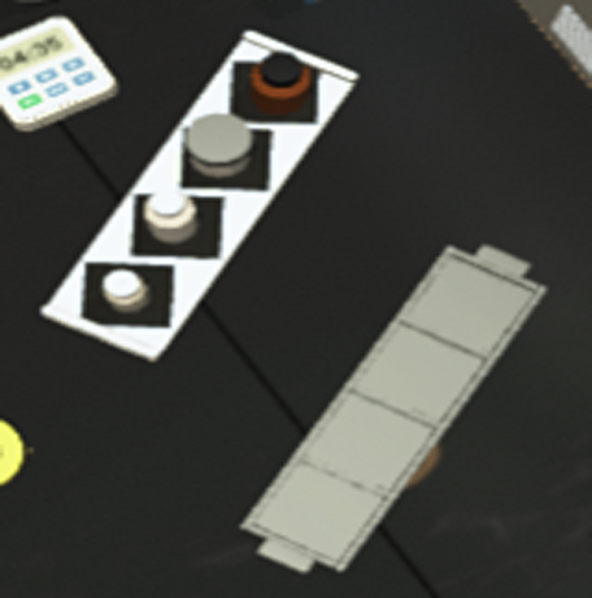

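The crop confirms the brown black-capped bottle on the rightmost seat (crop 283,80), then jar, flask and vial to its left. The tray has four empty pockets; its corners are at crop (450,248), (545,290), (343,570) and (243,527). From left to right on the bench: vial, flask, jar, amber.

```bash
cat > rel.py <<'E'
from h import *
# print offset in current tool frame (mm) to targets and yaw
T=dict(vial=(.4985,.382),flask=(.5485,.357),jar=(.599,.330),amber=(.644,.2985))
E
python3 - <<'E'
from h import *
c=np.array([(450,248),(545,290),(343,570),(243,527)])/[3.7,2.85]+[185,70]
q=onplane('top',c,.012)[:,:2]*1000; ctr=q.mean(0)
print('tray',q.round(0).tolist(),ctr.round(1)); a=q[3]-q[0];b=q[2]-q[1]
for w in(a,b):print(np.hypot(*w),np.degrees(np.arctan2(-w[0],w[1])))
y=(a+b)/np.hypot(*(a+b))
for s,n in((-84,'vial'),(-28,'flask'),(28,'jar'),(84,'amber')):print(n,(ctr+s*y).round(0))
s=robot.state();R=Rot.from_quat(s['eef_rot']).as_matrix();p=s['ee_pos']*1000
ψ=np.degrees(np.arctan2(R[1,1],R[0,1]));print('yaw',ψ,'R',R.round(3).tolist())
for t in([498.5,382,140],[490,198,140]):print(((np.array(t)-p)@R).round(1))
E
```

```text
tray [[529.0, 207.0], [498.0, 156.0], [305.0, 272.0], [336.0, 324.0]] [416.9 239.4]
226.3612827338629 58.748135518856365
225.23233329319234 59.016094828875396
vial [489. 196.]
flask [441. 225.]
jar [393. 254.]
amber [345. 283.]
yaw 75.85890543707218 R [[-0.97, 0.244, -0.0], [0.244, 0.97, -0.001], [0.0, -0.001, -1.0]]
[-390.1 -132.2   74.1]
[-426.8 -312.7   74.3]
```

carry_out(moves=[[[-40,-13,8,0,0,4,-1],[-79,-27,15,0,0,8,-1],[-118,-40,22,0,0,12,-1],[-157,-53,30,0,0,16,-1],[-196,-66,37,0,0,16,-1],[-235,-79,45,0,0,16,-1],[-274,-93,52,0,0,16,-1],[-312,-106,60,0,0,16,-1]]], squeeze=15)

```text
time: 0.77
ee_pos: [0.4293, 0.4264, 0.1545]
eef_rot: [0.26, 0.966, -0.0, -0.0]
force: [-0.1, 0.4, 0.2]
grip_width: 1.0
grip_force: 0.0
```

```bash
cat > rel.py <<'E'
import sys
from h import *
B=dict(vial=(498.5,382,28),flask=(548.5,357,28),jar=(599,330,31),amber=(644,298.5,26))
P=dict(vial=(489,196,19.5),flask=(441,225,19.5),jar=(393,254,22.5),amber=(345,283,17.5))
def rel(*ks):
    s=robot.state();R=Rot.from_quat(s['eef_rot']).as_matrix();p=s['ee_pos']*1000
    print('t',s['time'],'p',p.round(1),'yaw',np.degrees(np.arctan2(R[1,1],R[0,1])).round(2),'tilt',R[:2,2].round(4),'F',s['force'].round(1),'w',round(92*s['grip_width'],1),'gf',round(s['grip_force'],1))
    for k in ks:
        for n,D in(('bench',B),('tray',P)):print(k,n,((np.array(D[k])-p)@R).round(1))
if __name__=='__main__':rel(*sys.argv[1:])
E
python3 rel.py vial
```

```text
t 0.7667 p [429.3 426.4 154.5] yaw 59.86 tilt [-0.0001 -0.0001] F [-0.1  0.4  0.2] w 92.0 gf 0.0
vial bench [-82.1  -3.7 126.5]
vial tray [-167.3 -169.3  135. ]
```

carry_out(moves=[[[-41,-2,15,0,0,0,-1],[-82,-4,30,0,0,0,-1],[-82,-4,40,0,0,0,-1],[-82,-4,40,0,0,0,-1]]])

```text
time: 1.1
ee_pos: [0.4971, 0.3808, 0.1121]
eef_rot: [0.262, 0.965, -0.002, -0.001]
force: [-0.7, -0.4, 0.1]
grip_width: 0.998
grip_force: 0.0
```

```bash
python3 rel.py vial; python3 - <<'E'
from h import *
im,d=grab('top','t1'); s,_=grab('side','s1')
a=cv2.resize(im[60:220,170:310],None,fx=2.8,fy=2.8,interpolation=2);b=cv2.resize(s[140:300,100:240],None,fx=2.8,fy=2.8,interpolation=2)
cv2.imwrite('pics/c2.png',np.hstack([a,b]))
E
```

```text
t 1.1 p [497.1 380.8 112.1] yaw 59.66 tilt [-0.0033 -0.0026] F [-0.7 -0.4  0.1] w 91.8 gf 0.0
vial bench [-0.7  2.1 84. ]
vial tray [ -86.5 -163.2   93.1]
```

View pics/c2.png

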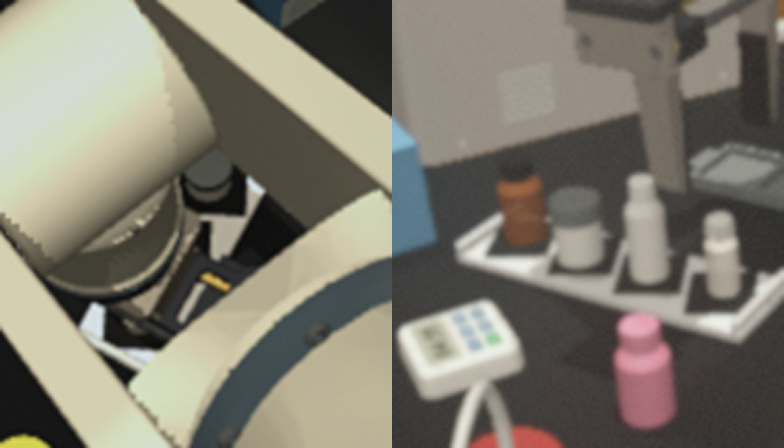

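Left crop: the arm hides the vial from above. Right crop: the fingers hang above the row, tip at (670,185), and all four containers stand undisturbed. Descending on the vial.

carry_out(moves=[[[0,1,40,0,0,0,-1],[0,1,70,0,0,0,-1],[0,1,84,0,0,0,-1],[0,1,84,0,0,0,1],[0,1,84,0,0,0,1],[0,1,84,0,0,0,1],[0,1,84,0,0,0,1],[0,1,84,0,0,0,1]]], squeeze=15)

```text
time: 1.87
ee_pos: [0.4982, 0.385, 0.0326]
eef_rot: [0.26, 0.966, 0.001, 0.001]
force: [0.0, 0.3, -0.5]
grip_width: 0.66
grip_force: 0.0
```

```bash
python3 rel.py vial; python3 - <<'E'
from h import *
s,_=grab('side','s2')
cv2.imwrite('pics/c3.png',cv2.resize(s[140:300,100:300],None,fx=3.5,fy=3.5,interpolation=2))
E
```

```text
t 1.8667 p [498.2 385.   32.6] yaw 59.87 tilt [0.0021 0.0016] F [ 0.   0.3 -0.5] w 60.7 gf 0.0
vial bench [-1.7 -2.4  4.6]
vial tray [ -86.9 -168.1   12.8]
```

View pics/c3.png

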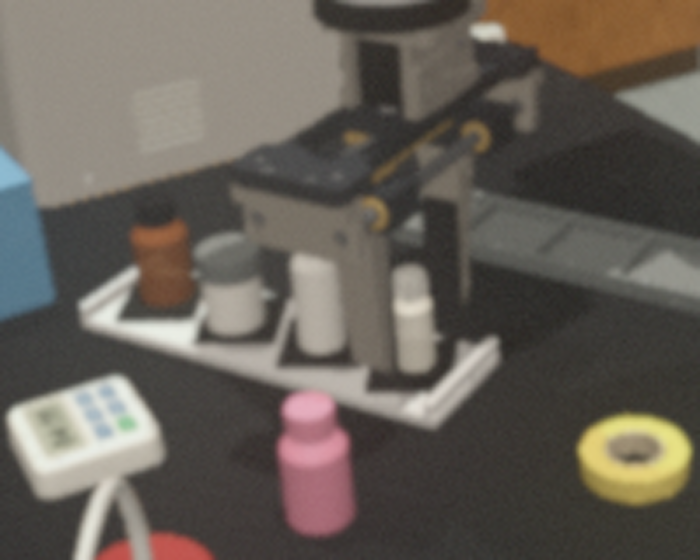

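The vial (415,330 in the crop) stands between the fingers, which are still closing.

carry_out(moves=[[[0,0,3,0,0,0,1],[0,0,3,0,0,0,1],[0,0,3,0,0,0,1],[0,0,3,0,0,0,1],[0,0,3,0,0,0,1],[0,0,3,0,0,0,1],[0,0,3,0,0,0,1],[0,0,3,0,0,0,1]]])

```text
time: 2.58
ee_pos: [0.4974, 0.3841, 0.0278]
eef_rot: [0.26, 0.966, -0.0, -0.0]
force: [0.2, -0.2, -0.8]
grip_width: 0.226
grip_force: 15.0
```

```bash
python3 rel.py vial
```

```text
t 2.5833 p [497.4 384.1  27.8] yaw 59.86 tilt [-0.0001 -0.0001] F [ 0.2 -0.2 -0.8] w 20.8 gf 15.0
vial bench [-2.  -1.3 -0.2]
vial tray [ -87.2 -166.9    8.4]
```

carry_out(moves=[[[0,0,-25,0,0,0,1],[0,0,-60,0,0,0,1],[-8,-16,-80,0,0,0,1],[-25,-49,-80,0,0,0,1],[-42,-82,-80,0,0,0,1],[-59,-115,-80,0,0,0,1],[-76,-148,-80,0,0,0,1],[-85,-167,-80,0,0,0,1]]])

```text
time: 3.25
ee_pos: [0.4861, 0.194, 0.1079]
eef_rot: [0.26, 0.966, -0.001, -0.0]
force: [0.4, 0.1, -0.8]
grip_width: 0.226
grip_force: 15.0
```

```bash
python3 rel.py vial
```

```text
t 3.25 p [486.1 194.  107.9] yaw 59.82 tilt [-0.0007 -0.0009] F [ 0.4  0.1 -0.8] w 20.8 gf 15.0
vial bench [ 83.8 168.9  79.7]
vial tray [-1.5  3.3 88.4]
```

carry_out(moves=[[[0,2,35,0,0,0,1],[0,2,65,0,0,0,1],[0,2,80,0,0,0,1],[0,2,87,0,0,0,1],[0,2,88,0,0,0,1],[0,2,88,0,0,0,1],[0,2,88,0,0,0,1]]])

```text
time: 3.83
ee_pos: [0.4887, 0.1992, 0.0207]
eef_rot: [0.26, 0.966, 0.0, 0.0]
force: [-0.8, 0.6, 0.6]
grip_width: 0.225
grip_force: 15.0
```

```bash
python3 rel.py vial; python3 - <<'E'
from h import *
s,_=grab('side','s3')
cv2.imwrite('pics/c4.png',cv2.resize(s[120:270,150:350],None,fx=3.8,fy=3.8,interpolation=2))
E
```

```text
t 3.8333 p [488.7 199.2  20.7] yaw 59.87 tilt [0.0012 0.0005] F [-0.8  0.6  0.6] w 20.7 gf 15.0
vial bench [ 83.3 163.   -7.2]
vial tray [-1.9 -2.6  1.2]
```

View pics/c4.png

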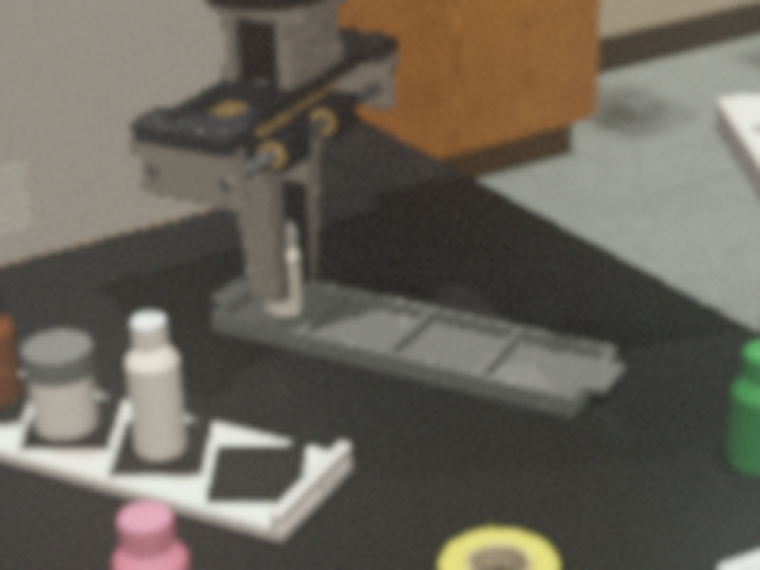

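The vial hangs in the rightmost pocket (crop 285,300), just above the floor. Bench seat 1 is empty, and the flask and the others stand. Lowering a touch and releasing.

carry_out(moves=[[[1,0,2,0,0,0,1],[1,0,2,0,0,0,1],[1,0,2,0,0,0,-1],[1,0,2,0,0,0,-1],[1,0,2,0,0,0,-1],[1,0,2,0,0,0,-1],[1,0,-20,0,0,0,-1],[1,0,-50,0,0,0,-1]]])

```text
time: 4.55
ee_pos: [0.4852, 0.1984, 0.0684]
eef_rot: [0.26, 0.966, -0.002, -0.002]
force: [0.7, 0.7, -0.6]
grip_width: 0.637
grip_force: 0.0
```

```bash
python3 rel.py vial flask
```

```text
t 4.55 p [485.2 198.4  68.4] yaw 59.86 tilt [-0.0048 -0.002 ] F [ 0.7  0.7 -0.6] w 58.6 gf 0.0
vial bench [ 80.6 165.6  40. ]
vial tray [-4.7  0.  48.9]
flask bench [ 24.8 169.1  39.8]
flask tray [51.4  1.  49. ]
```

carry_out(moves=[[[1,0,-30,0,0,0,-1],[3,15,-55,0,0,0,-1],[8,50,-60,0,0,0,-1],[13,88,-60,0,0,0,-1],[19,126,-60,0,0,0,-1],[25,160,-55,0,0,0,-1],[25,168,-55,0,0,0,-1],[25,168,-50,0,0,0,-1]]])

```text
time: 5.22
ee_pos: [0.5508, 0.3593, 0.12]
eef_rot: [0.259, 0.966, 0.001, 0.001]
force: [-0.6, -1.1, 0.4]
grip_width: 1.001
grip_force: 0.0
```

```bash
python3 rel.py flask
```

```text
t 5.2167 p [550.8 359.3 120. ] yaw 59.98 tilt [0.0013 0.0009] F [-0.6 -1.1  0.4] w 92.1 gf 0.0
flask bench [ 0.9 -3.3 92. ]
flask tray [  27.9 -171.4  100.2]
```

carry_out(moves=[[[0,-1,30,0,0,0,-1],[0,-1,60,0,0,0,0.2],[0,-1,82,0,0,0,0.2],[0,-1,91,0,0,0,0.2],[0,-1,91,0,0,0,0.2],[0,-1,91,0,0,0,0.2],[0,-1,91,0,0,0,0.2],[0,-1,91,0,0,0,0.2]]])

```text
time: 5.88
ee_pos: [0.5504, 0.3566, 0.0307]
eef_rot: [0.26, 0.966, 0.001, 0.001]
force: [0.5, 0.7, -0.2]
grip_width: 0.51
grip_force: 0.0
```

```bash
python3 rel.py flask
```

```text
t 5.8833 p [550.4 356.6  30.7] yaw 59.85 tilt [0.0022 0.0014] F [ 0.5  0.7 -0.2] w 46.9 gf 0.0
flask bench [ 1.9 -0.7  2.7]
flask tray [  28.5 -168.8   10.8]
```

carry_out(moves=[[[0,0,0,0,0,0,1],[0,0,0,0,0,0,1],[0,0,0,0,0,0,1],[0,0,0,0,0,0,1],[0,0,0,0,0,0,1],[0,0,0,0,0,0,1],[0,0,0,0,0,0,1]]], squeeze=18)

```text
time: 6.47
ee_pos: [0.5498, 0.3565, 0.0295]
eef_rot: [0.26, 0.966, 0.0, 0.0]
force: [-0.5, 0.1, 5.7]
grip_width: 0.278
grip_force: 18.0
```

```bash
python3 rel.py flask
```

```text
t 6.4667 p [549.8 356.5  29.5] yaw 59.86 tilt [0.0007 0.0004] F [-0.5  0.1  5.7] w 25.6 gf 18.0
flask bench [ 1.3 -0.2  1.5]
flask tray [  28.  -168.4    9.8]
```

carry_out(moves=[[[0,0,-25,0,0,0,1],[0,0,-60,0,0,0,1],[3,-16,-80,0,0,0,1],[9,-52,-80,0,0,0,1],[15,-90,-80,0,0,0,1],[21,-128,-80,0,0,0,1],[27,-160,-80,0,0,0,1],[27,-168,-75,0,0,0,1]]])

```text
time: 7.13
ee_pos: [0.4375, 0.2212, 0.1037]
eef_rot: [0.26, 0.966, -0.001, -0.001]
force: [-0.2, 1.0, -0.5]
grip_width: 0.274
grip_force: 18.0
```

```bash
python3 rel.py flask
```

```text
t 7.1333 p [437.5 221.2 103.7] yaw 59.84 tilt [-0.0032 -0.002 ] F [-0.2  1.  -0.5] w 25.2 gf 18.0
flask bench [-27.8 173.4  75.1]
flask tray [-1.2  5.3 84.2]
```

carry_out(moves=[[[0,1,35,0,0,0,1],[0,1,62,0,0,0,1],[0,1,76,0,0,0,1],[0,1,81,0,0,0,1],[0,1,83,0,0,0,1],[0,1,83,0,0,0,1],[0,1,83,0,0,0,1]]])

```text
time: 7.72
ee_pos: [0.4429, 0.2259, 0.0213]
eef_rot: [0.26, 0.966, 0.0, 0.0]
force: [-0.3, 0.5, -1.4]
grip_width: 0.278
grip_force: 18.0
```

```bash
python3 rel.py flask; python3 - <<'E'
from h import *
s,_=grab('side','s4')
cv2.imwrite('pics/c5.png',cv2.resize(s[120:270,150:350],None,fx=3.8,fy=3.8,interpolation=2))
E
```

```text
t 7.7167 p [442.9 225.9  21.3] yaw 59.86 tilt [0.0008 0.0004] F [-0.3  0.5 -1.4] w 25.6 gf 18.0
flask bench [-25.5 166.4  -6.6]
flask tray [ 1.2 -1.7  1.8]
```

View pics/c5.png

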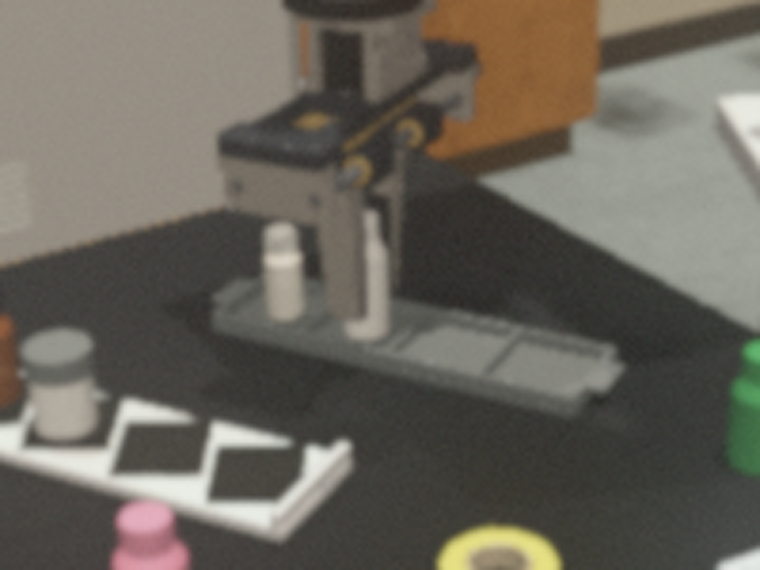

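The vial stands upright in the right pocket (285,270). The flask is in the second from the right, at (368,310).

carry_out(moves=[[[0,0,1,0,0,0,1],[0,0,1,0,0,0,-1],[0,0,1,0,0,0,-1],[0,0,1,0,0,0,-1],[0,0,1,0,0,0,-1],[0,0,1,0,0,0,-1],[0,0,-25,0,0,0,-1],[0,0,-60,0,0,0,-1]]])

```text
time: 8.43
ee_pos: [0.4401, 0.2243, 0.0793]
eef_rot: [0.26, 0.966, -0.002, -0.002]
force: [0.8, 0.4, 0.3]
grip_width: 0.761
grip_force: 0.0
```

```bash
python3 rel.py jar
```

```text
t 8.4333 p [440.1 224.3  79.3] yaw 59.86 tilt [-0.0052 -0.0027] F [0.8 0.4 0.3] w 70.0 gf 0.0
jar bench [-84.5 171.4  47.2]
jar tray [55.5  2.3 57. ]
```

carry_out(moves=[[[0,0,-30,0,0,0,-1],[-10,20,-50,0,0,0,-1],[-27,54,-50,0,0,0,-1],[-44,88,-50,0,0,0,-1],[-61,122,-50,0,0,0,-1],[-77,154,-40,0,0,0,-1],[-84,168,-35,0,0,0,-1],[-84,168,-30,0,0,0,-1]]])

```text
time: 9.1
ee_pos: [0.6019, 0.3303, 0.1102]
eef_rot: [0.26, 0.966, 0.001, 0.001]
force: [0.2, -1.0, -0.4]
grip_width: 0.998
grip_force: 0.0
```

```bash
python3 rel.py jar
```

```text
t 9.1 p [601.9 330.3 110.2] yaw 59.87 tilt [0.0017 0.001 ] F [ 0.2 -1.  -0.4] w 91.8 gf 0.0
jar bench [ 2.4 -1.9 79.2]
jar tray [ 142.4 -171.    87.2]
```

carry_out(moves=[[[2,-1,30,0,0,0,-1],[2,-1,60,0,0,0,0],[2,-1,74,0,0,0,0],[2,-1,79,0,0,0,0],[2,-1,79,0,0,0,0],[2,-1,79,0,0,0,0],[2,-1,79,0,0,0,0],[2,-1,79,0,0,0,0]]])

```text
time: 9.77
ee_pos: [0.598, 0.3292, 0.0337]
eef_rot: [0.26, 0.966, 0.001, 0.001]
force: [0.2, 0.1, -0.1]
grip_width: 0.517
grip_force: 0.0
```

carry_out(moves=[[[0,0,0,0,0,0,1],[0,0,0,0,0,0,1],[0,0,0,0,0,0,1],[0,0,0,0,0,0,1],[0,0,0,0,0,0,1],[0,0,0,0,0,0,1]]], squeeze=20)

```text
time: 10.27
ee_pos: [0.5976, 0.329, 0.0329]
eef_rot: [0.26, 0.966, 0.0, 0.001]
force: [-1.2, 0.3, 7.0]
grip_width: 0.379
grip_force: 20.0
```

```bash
python3 rel.py jar
```

```text
t 10.2667 p [597.6 329.   32.9] yaw 59.86 tilt [0.0013 0.0007] F [-1.2  0.3  7. ] w 34.9 gf 20.0
jar bench [-0.7  1.5  1.9]
jar tray [ 139.3 -167.6   10. ]
```

carry_out(moves=[[[0,0,-25,0,0,0,1],[5,-6,-60,0,0,0,1],[22,-27,-80,0,0,0,1],[47,-56,-80,0,0,0,1],[72,-86,-80,0,0,0,1],[97,-116,-80,0,0,0,1],[122,-146,-80,0,0,0,1],[138,-165,-80,0,0,0,1]]])

```text
time: 10.93
ee_pos: [0.3908, 0.2532, 0.1114]
eef_rot: [0.26, 0.966, -0.001, -0.001]
force: [-0.2, -0.6, -0.9]
grip_width: 0.38
grip_force: 20.0
```

```bash
python3 rel.py jar
```

```text
t 10.9333 p [390.8 253.2 111.4] yaw 59.86 tilt [-0.0025 -0.0015] F [-0.2 -0.6 -0.9] w 34.9 gf 20.0
jar bench [-141.6  171.1   79.8]
jar tray [-1.7  2.  88.9]
```

carry_out(moves=[[[-1,0,35,0,0,0,1],[-1,0,65,0,0,0,1],[-1,0,80,0,0,0,1],[-1,0,85,0,0,0,1],[-1,0,87,0,0,0,1],[-1,0,87,0,0,0,1],[-1,0,87,0,0,0,1]]])

```text
time: 11.52
ee_pos: [0.3963, 0.2552, 0.0257]
eef_rot: [0.26, 0.966, 0.0, 0.0]
force: [-0.4, -0.2, 0.2]
grip_width: 0.38
grip_force: 20.0
```

```bash
python3 rel.py jar; python3 - <<'E'
from h import *
s,_=grab('side','s5')
cv2.imwrite('pics/c6.png',cv2.resize(s[120:270,150:350],None,fx=3.8,fy=3.8,interpolation=2))
E
```

```text
t 11.5167 p [396.3 255.2  25.7] yaw 59.85 tilt [0.001  0.0007] F [-0.4 -0.2  0.2] w 35.0 gf 20.0
jar bench [-137.7  166.5   -5. ]
jar tray [ 2.3 -2.7  3.2]
```

View pics/c6.png

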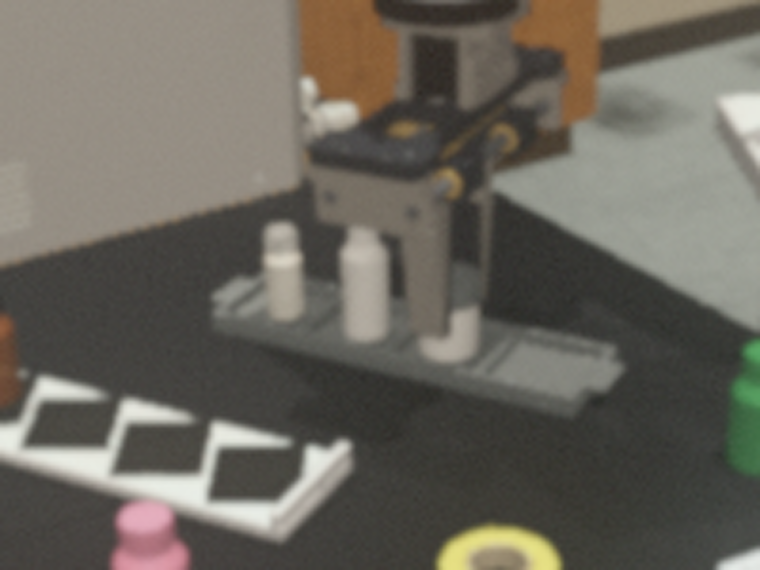

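The jar is in the third pocket (450,340). The flask (365,290) and vial (285,275) stand upright. Releasing the jar.

carry_out(moves=[[[2,-2,2,0,0,0,1],[2,-2,2,0,0,0,1],[2,-2,2,0,0,0,-1],[2,-2,2,0,0,0,-1],[2,-2,2,0,0,0,-1],[2,-2,2,0,0,0,-1],[2,-2,-20,0,0,0,-1],[2,-2,-55,0,0,0,-1]]])

```text
time: 12.23
ee_pos: [0.3906, 0.2526, 0.078]
eef_rot: [0.26, 0.966, -0.002, -0.002]
force: [0.2, -0.5, 0.1]
grip_width: 0.787
grip_force: 0.0
```

```bash
python3 rel.py amber
```

```text
t 12.2333 p [390.6 252.6  78. ] yaw 59.86 tilt [-0.0055 -0.0035] F [ 0.2 -0.5  0.1] w 72.4 gf 0.0
amber bench [-196.2  167.2   50.4]
amber tray [54.6  3.8 60.6]
```

carry_out(moves=[[[-5,4,-30,0,0,0,-1],[-30,26,-50,0,0,0,-1],[-60,51,-50,0,0,0,-1],[-90,76,-50,0,0,0,-1],[-120,102,-50,0,0,0,-1],[-150,127,-50,0,0,0,-1],[-178,151,-45,0,0,0,-1],[-194,165,-40,0,0,0,-1]]])

```text
time: 12.9
ee_pos: [0.6472, 0.2997, 0.1198]
eef_rot: [0.26, 0.966, 0.001, 0.001]
force: [-0.9, -0.5, 0.2]
grip_width: 1.0
grip_force: 0.0
```

```bash
python3 rel.py amber
```

```text
t 12.9 p [647.2 299.7 119.8] yaw 59.82 tilt [0.0021 0.0007] F [-0.9 -0.5  0.2] w 92.0 gf 0.0
amber bench [ 2.3 -2.8 93.8]
amber tray [ 253.  -166.5  101.6]
```

carry_out(moves=[[[1,-1,30,0,0,0,-1],[1,-1,60,0,0,0,0],[1,-1,85,0,0,0,0],[1,-1,94,0,0,0,0],[1,-1,94,0,0,0,0],[1,-1,94,0,0,0,0],[1,-1,94,0,0,0,0],[1,-1,94,0,0,0,0]]])

```text
time: 13.57
ee_pos: [0.6434, 0.2996, 0.028]
eef_rot: [0.26, 0.966, 0.001, 0.001]
force: [0.8, 0.3, 0.8]
grip_width: 0.512
grip_force: 0.0
```

carry_out(moves=[[[0,0,0,0,0,0,1],[0,0,0,0,0,0,1],[0,0,0,0,0,0,1],[0,0,0,0,0,0,1],[0,0,0,0,0,0,1],[0,0,0,0,0,0,1]]], squeeze=20)

```text
time: 14.07
ee_pos: [0.6427, 0.2992, 0.027]
eef_rot: [0.26, 0.966, 0.0, 0.0]
force: [-2.3, -0.5, 6.6]
grip_width: 0.342
grip_force: 20.0
```

```bash
python3 rel.py amber
```

```text
t 14.0667 p [642.7 299.2  27. ] yaw 59.86 tilt [0.0011 0.0005] F [-2.3 -0.5  6.6] w 31.4 gf 20.0
amber bench [-1.5  0.1  1. ]
amber tray [ 249.3 -163.5    9.1]
```

carry_out(moves=[[[0,0,-25,0,0,0,1],[5,-4,-60,0,0,0,1],[28,-19,-85,0,0,0,1],[61,-40,-85,0,0,0,1],[94,-62,-85,0,0,0,1],[127,-84,-85,0,0,0,1],[160,-105,-85,0,0,0,1],[190,-125,-85,0,0,0,1]]])

```text
time: 14.73
ee_pos: [0.4128, 0.2857, 0.1109]
eef_rot: [0.26, 0.966, -0.0, -0.0]
force: [-0.4, 0.7, -0.8]
grip_width: 0.337
grip_force: 20.0
```

carry_out(moves=[[[30,-20,0,0,0,0,1],[52,-34,0,0,0,0,1],[58,-38,5,0,0,0,1],[58,-38,20,0,0,0,1],[58,-38,20,0,0,0,1]]])

```text
time: 15.15
ee_pos: [0.345, 0.2821, 0.0897]
eef_rot: [0.26, 0.966, -0.001, -0.0]
force: [-0.2, 0.4, -1.5]
grip_width: 0.34
grip_force: 20.0
```

```bash
python3 rel.py amber
```

```text
t 15.15 p [345.  282.1  89.7] yaw 59.92 tilt [-0.001  -0.0009] F [-0.2  0.4 -1.5] w 31.3 gf 20.0
amber bench [-250.5  164.2   63.4]
amber tray [ 0.4  0.9 72.2]
```

carry_out(moves=[[[0,0,35,0,0,0,1],[0,0,57,0,0,0,1],[0,0,66,0,0,0,1],[0,0,70,0,0,0,1],[0,0,71,0,0,0,1],[0,0,71,0,0,0,1],[0,0,71,0,0,0,1]]])

```text
time: 15.73
ee_pos: [0.3467, 0.283, 0.0208]
eef_rot: [0.26, 0.966, 0.001, 0.0]
force: [-0.2, -0.5, -0.3]
grip_width: 0.339
grip_force: 20.0
```

```bash
python3 rel.py amber; python3 - <<'E'
from h import *
s,_=grab('side','s6')
cv2.imwrite('pics/c7.png',cv2.resize(s[120:270,150:350],None,fx=3.8,fy=3.8,interpolation=2))
E
```

```text
t 15.7333 p [346.7 283.   20.8] yaw 59.85 tilt [0.0012 0.0009] F [-0.2 -0.5 -0.3] w 31.2 gf 20.0
amber bench [-249.4  162.7   -4.8]
amber tray [ 1.4 -0.9  3.3]
```

View pics/c7.png

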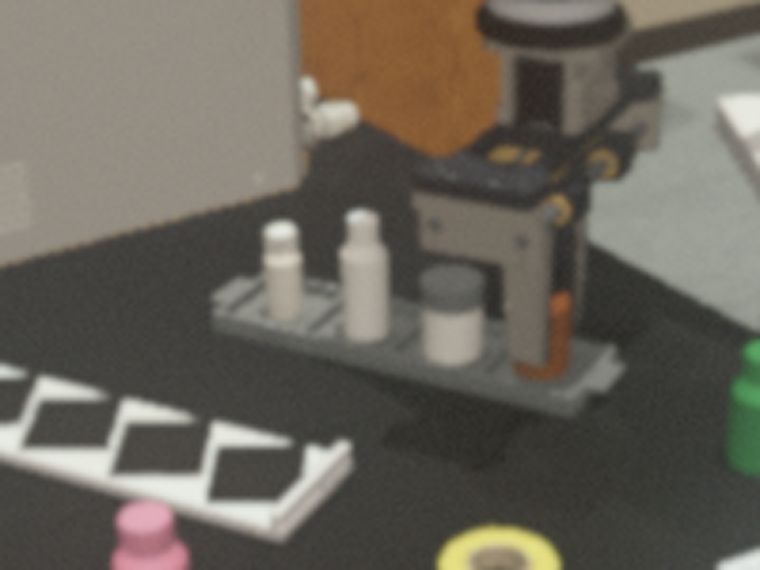

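The amber bottle is in the leftmost pocket (550,350), and the other three stand upright in theirs. Lowering 2 mm, releasing, then retreating.

carry_out(moves=[[[0,0,2,0,0,0,1],[0,0,2,0,0,0,1],[0,0,2,0,0,0,-1],[0,0,2,0,0,0,-1],[0,0,2,0,0,0,-1],[0,0,2,0,0,0,-1],[0,0,-20,0,0,0,-1],[0,0,-55,0,0,0,-1]]])

```text
time: 16.45
ee_pos: [0.344, 0.2809, 0.0732]
eef_rot: [0.26, 0.966, -0.002, -0.002]
force: [0.1, -0.1, -0.4]
grip_width: 0.754
grip_force: 0.0
```

carry_out(moves=[[[0,0,-40,0,0,0,-1],[0,0,-80,0,0,0,-1],[30,0,-110,0,0,0,-1],[65,0,-120,0,0,0,-1],[100,0,-120,0,0,0,-1],[135,0,-120,0,0,0,-1],[170,0,-120,0,0,0,-1],[170,0,-120,0,0,0,-1]]])

```text
time: 17.12
ee_pos: [0.1948, 0.3699, 0.1952]
eef_rot: [0.258, 0.966, 0.001, -0.001]
force: [1.1, -0.7, 0.3]
grip_width: 0.996
grip_force: 0.0
```

```bash
python3 rel.py; python3 - <<'E'
from h import *
s,_=grab('side','s7');t,_=grab('top','t7')
a=cv2.resize(s[150:260,190:330],(400,314));b=cv2.resize(t[130:290,220:350],(255,314))
cv2.imwrite('pics/c8.png',np.hstack([a,b]))
E
```

```text
t 17.1167 p [194.8 369.9 195.2] yaw 60.05 tilt [-0.0012  0.0014] F [ 1.1 -0.7  0.3] w 91.6 gf 0.0
```

View pics/c8.png

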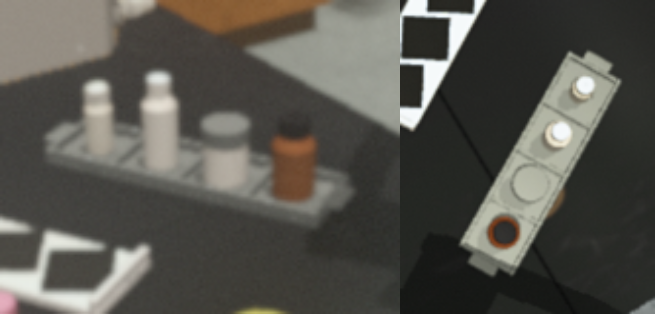

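All four stand upright, each inside its own pocket (top crop: vial 585,88; flask 558,135; jar 530,183; amber 503,232), and the gripper is clear.

```bash
python3 -c "
from plant import robot
print(robot.job_done())"
```

```text
the job is handed in; nothing more can be done
None
```

The job is handed in: all four containers stand upright in the tray pockets in reverse order (right to left: vial, flask, jar, amber), with the gripper clear, after about 17 s of robot time.

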